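# Unlock a board holder and hold its sprung jaw open at the mark

### The arm

A 6-joint arm with a two-finger parallel gripper is mounted at the origin on a cart in front of the work surface, level with it; the furniture and walls round the work are solid. World frame = base frame: x ahead of the robot, y to its left, z up, the work surface at z = 0. Lengths are in m, angles in degrees, forces in N, time in s.
With the tool pointing down it reaches from about 0.425 to 0.95 m from the base axis. Payload 3.5 kg.
Tool frame: the origin (TCP) lies midway between the tips of the shut fingers; the grasp point (between the pads) lies 19 mm behind it; z points along the fingers, y is the line along which they close (so a half turn about z gives the same grasp; the last joint's range is limited). The gripper opens to 85 mm and grips with 20 to 120 N. Pads are 22 mm wide; open, the fingers measure 114 mm over their backs; the gripper's body (76 mm by 85 mm) begins 54 mm behind the grasp point. The pads swing forward as they close: fully open they stand 13 mm farther back than shut.
Start: joints at [-79.584, 16.404, 90.338, -0, 73.258, -8.594], TCP at [0.22, -0.638, 0.231] pointing down, gripper open.
Joint ranges: [-158.93, 158.93], [-51.34, 127.21], [12.03, 142.37], [-87.48, 267.48], [13.55, 161.25], [-162.69, 162.69]. Speed limits (degrees/s): [159.86, 159.86, 180, 180, 180, 180].

### API

Orientations are given as [roll, pitch, yaw] about the fixed x, y, z axes, in that order (R = Rz(yaw) Ry(pitch) Rx(roll)).
In Python, from workcell import env gives the robot as it stands.
- The arm moves only by the shell command python3 -m handwheel 'ROWS' [OPENING] [FORCE]. ROWS is text: rows parted by semicolons, each of 6 numbers parted by spaces: the shift along the tool's x, y, z scaled (see below), then the turn, a rotation vector about the tool's x, y, z scaled (see below). A call has 1 to 20 rows; each row is the pose to reach, as a shift and turn from the pose commanded when the call began, along the tool's axes at that moment; what a row does not reach only later rows make up. The controller multiplies each number of a shift by 500 mm and each number of a turn by 30 degrees. A row lasts 1/10 s, in which the tool goes at most 50 mm and 8.59 degrees, less where a joint would pass 70% of its speed; a pose out of reach is approached as far as the arm can. A call with a number of a shift or a turn outside -1 to 1 is refused whole. A call with a gripper value outside its range is refused whole. OPENING is the opening, from -1 (shut) to 1 (fully open), set as the call begins (- or left out, the last holds). The fingers move at their own pace and stop on an object; FORCE is the grip in N (left out, the last holds). Time passes only in rows, so rows that repeat a pose let the fingers close. It gives the time, the measured TCP pose, the force, the opening and the grip force at its end, in the units of the state.
- env.read_state(): the state, without advancing time (a new reading comes with each control period).
- env.camera(name): name is "scene" or "side" or "wrist"; returns the picture (384x512x3 uint8, red, green, blue); there is no depth.
- env.camera_info(name): a dict with "fx", "fy", "cx", "cy" (pixels), "R" (3x3) and "t" (3): a world point X has camera coordinates R X + t. Camera axes: x right, y down, z forward; pixel columns grow to the right and rows downward; lengths in m; the calibration is good to about 2 mm. A picture is of the moment at which its call begins: read the wrist's pose just before it. camera_info takes no time and is no camera call; for the wrist camera it gives the pose at the moment of the call.
- env.hand_in(): hands the job in; it is judged then, once.
Trained networks look in the newest picture that a camera, given by its name, has taken for a name from the list of things; names that differ only in an ending like _2 or _b are one class to them, and where a whole thing is asked for, a point or a joint stands for the part that bears it (a point fixed in the world has none). Each returns a list of dicts, best first, with "score" (0 to 1); they miss things now and then, are a little off and sometimes report something else, mostly with a low value. They report only what shows in the picture. A call takes as long as a camera call.
- env.find_in(camera, name): "centre" ([column, row] in pixels, amid what is visible of it).
- env.silhouettes(camera, name): "region" (384x512 bool, what is visible of it) and "centre" ([column, row] in pixels, amid what is visible of it).
The state is a dict: "t": time; "joints": joint angles; "joint_velocities": joint speeds; "joint_torque": joint torques, N m; "eef_pos": TCP position; "tcp_rot": TCP orientation; "wrist_force": force on the tool from outside, world axes, zero at the start; "ft_torque": the same for the moment, N m; "gripper_width": finger opening in m; "grasp_force": force on a finger pad.
Only numpy, scipy, OpenCV 4.12 (cv2) and the standard library are available. Lean on these libraries where they do the work, as an engineer would, in place of code of your own. Each camera call takes 0.05 s, during which the arm holds its last target. There are 200 camera calls.

### The job

Open the circuit-board holder on the mat for the next board: undo the two lock bolts on its sliding jaw by turning each T-knob anticlockwise to its end stop, then take the jaw by its bow handle and pull it out against its springs until its pointer stands level with the index clip on the scale. Finish still holding the handle, with the jaw kept still at that mark, since the springs would snap it shut; leave the things lying round the holder where they are.

Things in the scene. Friction and masses are not known exactly. Their poses are not given: they have to be found in the camera images.
- board_holder: Circuit-board holder, fixed on a grey mat (top at z = 4 mm): two aluminium rails 267 x 22 mm, tops 28 mm above the mat, centre lines at y = +85 and -85 mm; fixed jaw across the far end (x = 124 mm, to z = 50 mm), low bar at the near end. Origin: on the mat under its middle; x along the rails to the fixed jaw, away from the operator; y left; z up. The sliding jaw is pulled to -x.
- jaw_slide (a joint): Way of the sliding jaw along the holder's -x, m: 0 shut, 0.058 fully out. It is a plate across both rails (194 mm wide, 68 mm along x, top 38 mm above the mat) that carries handle, lock bolts and pointer; their places are given with the jaw shut. Springs draw it shut with 4.5 N plus 90 N per m. While either bolt is locked it moves 1 mm at most.
- pull_handle: Bow handle on the sliding jaw: bare metal round bar 12 mm thick along the holder's y, 60 mm long, between two steel posts 11 mm thick at y = +40 and -40 mm. Origin: middle of the bar, 82 mm above the mat, 44 mm above the jaw's plate, at x = -20 mm, y = 0 in the holder's frame; axes as the holder's.
- bolt_left (a joint): Angle of the left lock bolt's T-knob, rad: 0 locked, 1.4 at its end stop (undone), growing anticlockwise seen from above; 0 to 0.25 at the start. Turning it lifts a pin inside the jaw out of a hole in the rail, clear from 1.07 on. Friction 0.05 N m; it stays where it is left.
- bolt_right (a joint): The same for the right lock bolt, also anticlockwise to undo.
- bolt_left_grip (a point): Middle of the left T-knob's grip: black bar 40 x 12 mm, 61 to 81 mm above the mat, on a round stem. On the knob's upright axis, 72 mm above the mat, at x = 2, y = 85 mm in the holder's frame. Its x lies along the bar and turns with the knob; at joint value 0 the bar is along the holder's x. Below: a steel collar 28 mm wide, top 48 mm high.
- bolt_right_grip (a point): The same for the right T-knob, at x = 2, y = -85 mm in the holder's frame.
- jaw_pointer (a point): Tip of the small dark steel pointer on the jaw's right side, over the scale strip, at x = -30, y = -107, z = 34 mm in the holder's frame with the jaw shut. It moves with the jaw along the holder's -x.
- index_clip: The mark: a small bare steel clip (13 x 22 mm, top 45 mm above the mat) fixed on the white scale strip along the right rail, 24 to 46 mm toward -x from the shut jaw's pointer. Origin: tip of its nose, which points at the rail, 29 mm above the mat; axes as the holder's. At the mark the pointer has the same x in the holder's frame as this origin. It does not stop the jaw.
- syringe: Bystander: flux syringe lying on the mat, 121 x 28 x 18 mm. Origin: under its middle.
- brush: Bystander: dusting brush lying on the mat, 125 x 14 x 13 mm. Origin: under its middle.
- tape_roll: Bystander: roll of amber tape lying flat, 60 mm across, 12 mm high. Origin: under its middle.

How it is judged:
By the outcome, as a careful person would: the job done as asked, in the order asked, and still so for the second after the job is handed in, while the arm keeps its last pose, push and grip.
It also fails if it takes over 43 s, if anything falls off the work surface, if the arm or the gripper's body presses on something with over 40 N, if the wrist force passes 120 N, or if a joint passes its speed limit or range.

## Working session

There is one attempt and no reset: what is moved stays moved. The work goes in short steps, Python scripts to look and compute and a shell command to move; the robot and the scene stay as the last step left them, time stands still between calls to the robot, and variables do not carry over. Pictures are saved under pics/ and viewed, at most 12 in all, crops included, and the job is handed in when it is done.

```bash
mkdir -p pics; ls
cat > h.py <<'E'
import numpy as np,cv2
from workcell import env
from scipy.spatial.transform import Rotation as Ro
def snap(c,fn):
    im=env.camera(c); cv2.imwrite('pics/'+fn,im[:,:,::-1]); return im
def ray(c,px):
    i=env.camera_info(c);R=np.array(i['R']);t=np.array(i['t'])
    d=R.T@np.array([(px[0]-i['cx'])/i['fx'],(px[1]-i['cy'])/i['fy'],1]);return -R.T@t,d
def onz(c,px,z):
    o,d=ray(c,px);return o+d*(z-o[2])/d[2]
def proj(c,X):
    i=env.camera_info(c);p=np.array(i['R'])@np.array(X)+np.array(i['t']);return [i['cx']+i['fx']*p[0]/p[2],i['cy']+i['fy']*p[1]/p[2]]
E
python3 - <<'E'
from h import *
s=env.read_state();print({k:np.round(v,3).tolist() for k,v in s.items()})
a=[snap(c,c+'0.png') for c in('scene','side')]
cv2.imwrite('pics/both.png',cv2.resize(np.vstack(a),None,fx=.78,fy=.78)[:,:,::-1])
H={'pull_handle':.086,'bolt_left_grip':.076,'bolt_right_grip':.076,'jaw_pointer':.038,'index_clip':.04,'board_holder':.03}
for c in('scene','side'):
  for n,z in H.items():
    for r in env.find_in(c,n)[:2]: print(c,n,round(r['score'],2),np.round(r['centre'],1),np.round(onz(c,r['centre'],z),3))
E
```

```text
pics
{'t': 0.0, 'joints': [-79.582, 16.455, 90.423, -0.0, 73.258, -8.593], 'joint_velocities': [-0.077, -0.062, -0.058, -0.055, 0.014, -0.029], 'joint_torque': [0.0, -40.598, -29.262, -0.0, 0.006, 0.0], 'eef_pos': [0.22, -0.638, 0.23], 'tcp_rot': [-179.865, -0.02, 19.011], 'wrist_force': [0.229, 0.504, 0.943], 'ft_torque': [-0.01, 0.02, 0.038], 'grasp_force': 0.0, 'gripper_width': 0.085}
scene pull_handle 0.85 [257.5 207.6] [ 0.497 -0.17   0.086]
scene bolt_left_grip 0.67 [234.3 201.6] [ 0.491 -0.098  0.076]
scene bolt_left_grip 0.52 [224.4 212.6] [ 0.443 -0.124  0.076]
scene jaw_pointer 0.73 [257.9 213.2] [ 0.539 -0.122  0.038]
scene jaw_pointer 0.61 [254.3 224.2] [ 0.5   -0.154  0.038]
scene index_clip 0.42 [254.1 223. ] [ 0.5   -0.153  0.04 ]
scene board_holder 0.92 [259.  230.1] [ 0.499 -0.17   0.03 ]
side pull_handle 0.64 [226.3 207. ] [ 0.503 -0.214  0.086]
side pull_handle 0.34 [231.9 185.9] [ 0.506 -0.109  0.086]
side bolt_left_grip 0.58 [230.3 185. ] [ 0.501 -0.078  0.076]
side bolt_right_grip 0.8 [243.  224.1] [ 0.536 -0.262  0.076]
side bolt_right_grip 0.54 [229.  187.8] [ 0.499 -0.094  0.076]
side jaw_pointer 0.66 [232.4 215.9] [ 0.51  -0.148  0.038]
side jaw_pointer 0.31 [225.9 205.7] [ 0.493 -0.099  0.038]
side board_holder 0.71 [245.3 213.7] [ 0.534 -0.118  0.03 ]
```

View pics/both.png

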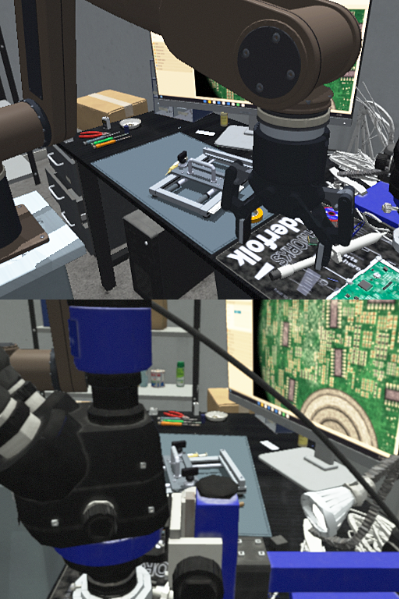

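```bash
python3 -m handwheel '.72 -.7 -.2 0 0 0;.72 -.7 -.2 0 0 0;.72 -.7 -.2 0 0 0;.72 -.7 -.2 0 0 0;.72 -.7 -.2 0 0 0;.72 -.7 -.2 0 0 0;.72 -.7 -.2 0 0 0;.72 -.7 -.2 0 0 0;.72 -.7 -.2 0 0 0;.72 -.7 -.2 0 0 0;.72 -.7 -.2 0 0 0;.72 -.7 -.2 0 0 0;.72 -.7 -.2 0 0 0;.72 -.7 -.2 0 0 0' 1
cat >> h.py <<'E'
H={'pull_handle':.086,'bolt_left_grip':.083,'bolt_right_grip':.083,'jaw_pointer':.038,'index_clip':.04,'board_holder':.03}
def look(fn,names=H,c='wrist'):
    snap(c,fn)
    for n in names:
        for r in env.find_in(c,n)[:2]: print(n,round(r['score'],2),np.round(r['centre'],1),np.round(onz(c,r['centre'],H[n]),4))
E
python3 - <<'E'
from h import *
look('w1.png')
i=env.camera_info('wrist');print(i, -np.array(i['R']).T@i['t']); s=env.read_state();print(s['eef_pos'],s['tcp_rot'])
E
```

```text
t: 2.1
eef_pos: [0.4456, -0.1913, 0.3305]
tcp_rot: [-180.0, 0.1, 18.9]
wrist_force: [-0.8, -0.9, -1.0]
gripper_width: 0.0855
grasp_force: 0.0
pull_handle 0.61 [246.3 125.9] [ 0.4952 -0.1686  0.086 ]
bolt_left_grip 0.68 [191.1 103. ] [ 0.4996 -0.0865  0.083 ]
bolt_right_grip 0.57 [310.3 117.5] [ 0.5354 -0.2497  0.083 ]
jaw_pointer 0.82 [250.6 117.6] [ 0.5074 -0.1705  0.038 ]
jaw_pointer 0.17 [354.3 156. ] [ 0.5053 -0.35    0.038 ]
board_holder 0.62 [254.7 108.2] [ 0.5231 -0.1717  0.03  ]
{'fx': 268.4990655404511, 'fy': 268.4990655404511, 'cx': 250.51744730844283, 'cy': 192.71970191800995, 'R': array([[ 3.25819264e-01, -9.45432063e-01,  1.46586539e-04],
       [-9.05792407e-01, -3.12114026e-01,  2.86574509e-01],
       [-2.70890977e-01, -9.35042726e-02, -9.58057947e-01]]), 't': array([-0.32618156,  0.27810327,  0.57861593])} [ 0.5149219  -0.16747951  0.47469809]
[ 0.44604475 -0.1905154   0.33119259] [-1.79992216e+02  1.03093468e-02  1.89532892e+01]
```

View pics/w1.png

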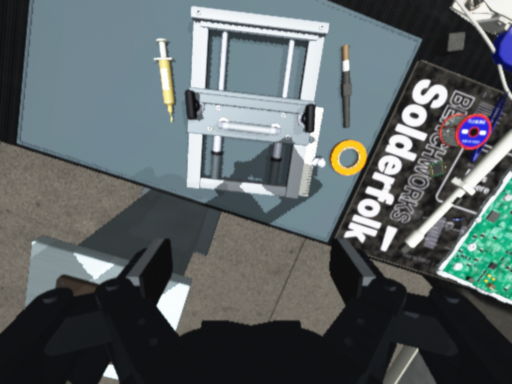

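```bash
cat >> h.py <<'E'
def cmd(p,yaw,p0=None,y0=None):
    s=env.read_state();R=Ro.from_euler('xyz',s['tcp_rot'],degrees=True)
    T=Ro.from_euler('xyz',[180,0,yaw],degrees=True)
    print('cmd',np.round(R.inv().apply(np.array(p)-s['eef_pos'])/.5,4),np.round(np.degrees((R.inv()*T).as_rotvec())/30,4))
E
python3 - <<'E'
from h import *
cmd([.47,-.24,.22],12.4)
E
```

```text
cmd [0.0132 0.1092 0.2224] [-2.000e-04  4.000e-04  2.184e-01]
```

```bash
python3 -m handwheel '.013 .109 .222 0 0 .218;.013 .109 .222 0 0 .218;.013 .109 .222 0 0 .218;.013 .109 .222 0 0 .218;.013 .109 .222 0 0 .218' -.06
cat >> h.py <<'E'
def barang(c,name,z):
    r=env.silhouettes(c,name)
    for q in r[:2]:
        v,u=np.nonzero(q['region']);
        P=np.array([onz(c,(a,b),z)[:2] for a,b in zip(u,v)])
        rect=cv2.minAreaRect(np.float32(P*1000))
        w,V=np.linalg.eigh(np.cov(P.T));e=V[:,1]
        print(name,round(q['score'],2),'centre',np.round(q['centre'],1),'mean',P.mean(0).round(4),'yaw',np.degrees(np.arctan(e[1]/e[0])).round(1),'rect',np.round(np.array(rect[0]+rect[1]+(rect[2],)),1))
E
python3 - <<'E'
from h import *
look('w2.png')
for n,z in (('bolt_left_grip',.083),('bolt_right_grip',.083),('pull_handle',.086),('index_clip',.04)): barang('wrist',n,z)
s=env.read_state();print(s['eef_pos'],s['tcp_rot'])
o=np.array([.5155,-.1685,.004]);A=Ro.from_euler('z',12.4,degrees=True)
for n,p in dict(tip=[-.03,-.107,.034],r=[.002,-.085,.081],l=[.002,.085,.081],hL=[-.02,.03,.088],hR=[-.02,-.03,.088]).items(): print(n,np.round(proj('wrist',o+A.apply(p)),1))
im=cv2.imread('pics/w2.png');cv2.imwrite('pics/w2b.png',cv2.resize(im[:300],None,fx=1.56,fy=1.56,interpolation=cv2.INTER_CUBIC))
E
```

```text
t: 2.95
eef_pos: [0.4702, -0.2395, 0.2208]
tcp_rot: [-180.0, 0.0, 12.5]
wrist_force: [0.1, -0.2, 0.4]
gripper_width: 0.04
grasp_force: 0.0
pull_handle 0.96 [192.5 147.3] [ 0.4957 -0.1738  0.086 ]
pull_handle 0.73 [300.3 176.2] [ 0.4903 -0.2912  0.086 ]
bolt_left_grip 0.71 [111.5 123.7] [ 0.501  -0.0887  0.083 ]
bolt_right_grip 0.61 [278.2 123.4] [ 0.5383 -0.2549  0.083 ]
bolt_right_grip 0.21 [193.8 129.4] [ 0.5136 -0.1716  0.083 ]
jaw_pointer 0.72 [192.  129.4] [ 0.5085 -0.1611  0.038 ]
index_clip 0.69 [295.8 177.3] [ 0.479  -0.2966  0.04  ]
board_holder 0.63 [200.9 121.7] [ 0.5186 -0.1685  0.03  ]
board_holder 0.55 [85.7 85. ] [ 0.5302 -0.0309  0.03  ]
bolt_left_grip 0.66 centre [109.1 121.2] mean [ 0.4991 -0.0898] yaw 23.5 rect [500.  -92.   39.8  26.4  22. ]
bolt_right_grip 0.56 centre [271.9 125.1] mean [ 0.5352 -0.2497] yaw 21.4 rect [ 534.7 -249.4   38.6   18.3   13.4]
pull_handle 0.62 centre [194.2 145. ] mean [ 0.4963 -0.1757] yaw -76.5 rect [ 497.6 -175.4   17.4   93.2   13.4]Traceback (most recent call last):
  File "<stdin>", line 3, in <module>
  File "h.py", line 26, in barang
    P=np.array([onz(c,(a,b),z)[:2] for a,b in zip(u,v)])
                ~~~^^^^^^^^^^^
  File "h.py", line 10, in onz
    o,d=ray(c,px);return o+d*(z-o[2])/d[2]
        ~~~^^^^^^
  File "h.py", line 7, in ray
    i=env.camera_info(c);R=np.array(i['R']);t=np.array(i['t'])
ValueError: time passes only in moves, steps and waits
```

```bash
sed -i 's/^def ray/_C={}\ndef info(c):\n    if c not in _C: _C[c]=env.camera_info(c)\n    return _C[c]\ndef ray/; s/i=env.camera_info(c)/i=info(c)/' h.py
python3 - <<'E'
from h import *
s=env.read_state();print(s['t'],s['eef_pos'],s['tcp_rot'])
o=np.array([.5155,-.1685,.004]);A=Ro.from_euler('z',12.4,degrees=True)
for n,p in dict(tip=[-.03,-.107,.034],r=[.002,-.085,.081],l=[.002,.085,.081],hL=[-.02,.03,.084],hR=[-.02,-.03,.084],farL=[.124,.096,.05],farR=[.124,-.096,.05]).items(): print(n,np.round(np.array(proj('wrist',o+A.apply(p)))*1.56,1))
im=cv2.imread('pics/w2.png');cv2.imwrite('pics/w2b.png',cv2.resize(im[:300],None,fx=1.56,fy=1.56,interpolation=cv2.INTER_CUBIC))
E
```

```text
3.5 [ 0.4702095  -0.23932335  0.22062407] [ 1.79977148e+02 -1.64096567e-02  1.24833170e+01]
tip [451.1 233.8]
r [429.3 193.7]
l [166.1 193.1]
hL [253.  228.2]
hR [344.7 228.4]
farL [144.8  -7.6]
farR [447.8  -6.7]
```

View pics/w2b.png

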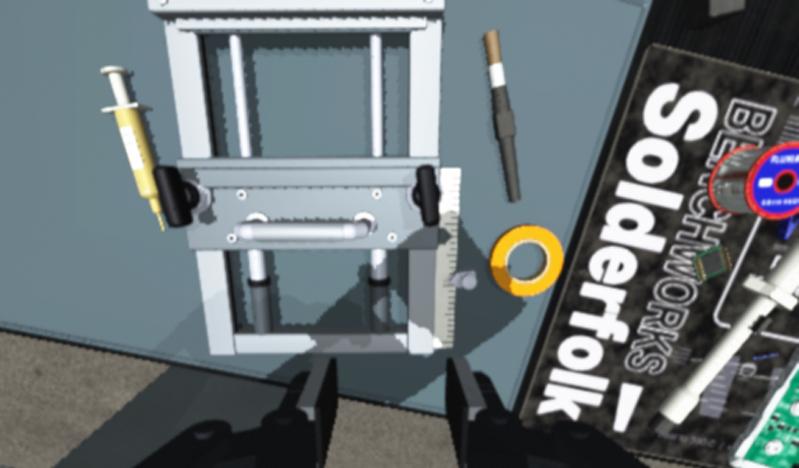

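Run:
```python
from h import *
cmd([.536,-.2505,.12],19)
```

```text
cmd [0.1236 0.0502 0.2013] [ 0.0008 -0.0005 -0.2172]
```

```bash
python3 -m handwheel '.1236 .05 .2 0 0 -.217;.1236 .05 .2 0 0 -.217;.1236 .05 .2 0 0 -.217;.1236 .05 .2 0 0 -.217;.1236 .05 .2 0 0 -.217'
python3 - <<'E'
from h import *
look('w3.png',['bolt_right_grip','index_clip','jaw_pointer'])
barang('wrist','bolt_right_grip',.083)
s=env.read_state();p=np.array(s['eef_pos']);print(s['t'],p,s['tcp_rot'],'tcp px',proj('wrist',[p[0],p[1],.083]))
E
```

```text
t: 4.0
eef_pos: [0.5358, -0.2504, 0.1205]
tcp_rot: [-180.0, 0.0, 19.0]
wrist_force: [0.5, 0.5, 0.6]
gripper_width: 0.04
grasp_force: 0.0
bolt_right_grip 0.6 [337.  240.6] [ 0.5393 -0.3196  0.083 ]
bolt_right_grip 0.57 [249.7 215.1] [ 0.5374 -0.2509  0.083 ]
index_clip 0.67 [277.5 269.6] [ 0.4772 -0.2998  0.04  ]
index_clip 0.47 [340.5 239.9] [ 0.5256 -0.344   0.04  ]
jaw_pointer 0.62 [136.7 196.3] [ 0.505  -0.1559  0.038 ]
bolt_right_grip 0.74 centre [251.  214.3] mean [ 0.5372 -0.2507] yaw 20.0 rect [ 536.4 -251.1   43.    18.1   19. ]
4.25 [ 0.53627233 -0.25098394  0.1222836 ] [ 1.79855501e+02 -1.04230214e-01  1.89659492e+01] tcp px [np.float64(249.31010196784922), np.float64(216.43714852319218)]
```

View pics/w3.png

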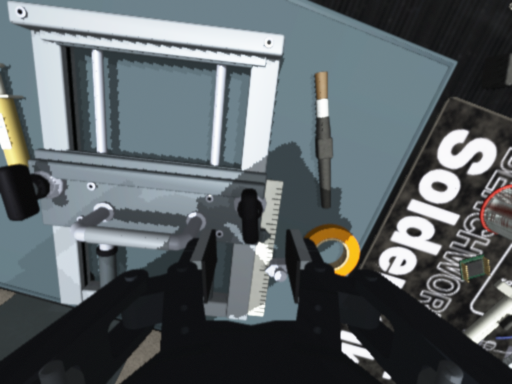

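The right knob is at (250, 215), directly under the TCP and aligned with it. The clip shows near (275, 270). I'll descend and grip.

```bash
python3 -m handwheel '0 0 .06 0 0 0;0 0 .122 0 0 0;0 0 .122 0 0 0;0 0 .122 0 0 0;0 0 .122 0 0 0' && python3 -m handwheel '0 0 0 0 0 0;0 0 0 0 0 0;0 0 0 0 0 0;0 0 0 0 0 0;0 0 0 0 0 0' -1 50
```

```text
t: 4.75
eef_pos: [0.5371, -0.2514, 0.0617]
tcp_rot: [179.8, -0.1, 19.0]
wrist_force: [0.6, -0.2, 0.6]
gripper_width: 0.0403
grasp_force: 0.0
t: 5.25
eef_pos: [0.5365, -0.2495, 0.0617]
tcp_rot: [-179.9, -0.1, 19.0]
wrist_force: [-2.7, 5.1, 7.7]
gripper_width: 0.0147
grasp_force: 48.7
```

```bash
python3 -m handwheel '0 0 0 0 0 -.2;0 0 0 0 0 -.45;0 0 0 0 0 -.7;0 0 0 0 0 -1;0 0 0 0 0 -1' && python3 -m handwheel '0 0 0 0 0 -.25;0 0 0 0 0 -.5;0 0 0 0 0 -.75;0 0 0 0 0 -1;0 0 0 0 0 -1' && python3 -c "
from h import *
s=env.read_state();print(s['ft_torque'],s['tcp_rot'],s['gripper_width'])"
```

```text
t: 5.75
eef_pos: [0.5359, -0.2486, 0.0616]
tcp_rot: [-179.8, -0.1, 49.1]
wrist_force: [-4.0, 7.0, 9.8]
gripper_width: 0.0145
grasp_force: 49.5
t: 6.25
eef_pos: [0.535, -0.2482, 0.0616]
tcp_rot: [-179.7, -0.3, 79.1]
wrist_force: [-6.1, 7.6, 11.3]
gripper_width: 0.0146
grasp_force: 50.2
[1.39715707 1.14554667 0.01400876] [-179.6927565    -0.25305853   79.10446515] 0.014634177642880889
```

```bash
python3 -m handwheel '0 0 0 0 0 -.15;0 0 0 0 0 -.3;0 0 0 0 0 -.4;0 0 0 0 0 -.4' && python3 -c "
from h import *
s=env.read_state();print(s['ft_torque'],s['tcp_rot'],s['wrist_force'])" && python3 -m handwheel '0 0 0 0 0 -.07;0 0 0 0 0 -.14;0 0 0 0 0 -.2;0 0 0 0 0 -.2' && python3 -c "
from h import *
s=env.read_state();print(s['ft_torque'],s['tcp_rot'],s['wrist_force'])"
```

```text
t: 6.65
eef_pos: [0.5345, -0.2481, 0.0615]
tcp_rot: [-179.7, -0.3, 91.0]
wrist_force: [-7.6, 8.2, 11.9]
gripper_width: 0.0146
grasp_force: 50.5
[ 1.36590219  1.39654512 -0.0442559 ] [-179.68417629   -0.3323163    91.03461753] [-7.63763493  8.15136454 11.8747754 ]
t: 7.05
eef_pos: [0.5344, -0.2482, 0.0615]
tcp_rot: [-179.7, -0.4, 96.9]
wrist_force: [-8.5, 8.7, 12.5]
gripper_width: 0.0145
grasp_force: 50.8
[ 1.36565339  1.50792472 -0.48610243] [-179.71109597   -0.38972319   96.89989961] [-8.47278936  8.74699554 12.48644835]
```

```bash
python3 -m handwheel '0 0 0 0 0 0;0 0 0 0 0 0;0 0 0 0 0 0;0 0 -.06 0 0 0;0 0 -.13 0 0 0;0 0 -.13 0 0 0;0 0 -.13 0 0 0' -.06
python3 - <<'E'
from h import *
look('w4.png',['bolt_left_grip','pull_handle'])
barang('wrist','bolt_right_grip',.083)
barang('wrist','bolt_left_grip',.083)
cmd([.500,-.087,.125],20)
E
```

```text
t: 7.75
eef_pos: [0.5367, -0.2511, 0.1255]
tcp_rot: [179.9, 0.1, 97.0]
wrist_force: [0.6, 0.6, -0.2]
gripper_width: 0.04
grasp_force: 0.0
pull_handle 0.83 [198.8  82.4] [ 0.4917 -0.1643  0.086 ]
bolt_right_grip 0.69 centre [246.6 207.7] mean [ 0.5321 -0.2454] yaw -87.0 rect [ 532.7 -246.4   18.    41.8   11.9]
cmd [ 0.332 -0.03  -0.004] [-6.000e-03 -4.000e-04  2.566e+00]
```

View pics/w4.png

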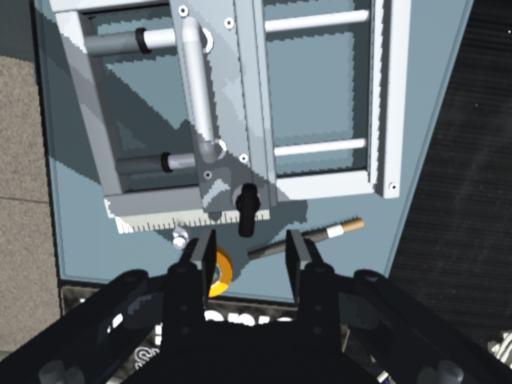

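```bash
python3 -m handwheel '.332 -.03 0 0 0 1;.332 -.03 0 0 0 1;.332 -.03 0 0 0 1;.332 -.03 0 0 0 1;.332 -.03 0 0 0 1' && python3 -m handwheel '0 0 0 0 0 1;0 0 0 0 0 1;0 0 0 0 0 1;0 0 0 0 0 1'  && python3 -m handwheel '0 0 0 0 0 .566;0 0 0 0 0 .566;0 0 0 0 0 .566'
python3 - <<'E'
from h import *
look('w5.png',['bolt_left_grip','pull_handle'])
barang('wrist','bolt_left_grip',.083)
s=env.read_state();p=np.array(s['eef_pos']);print(s['t'],p,s['tcp_rot'],'tcp px',proj('wrist',[p[0],p[1],.083]))
E
```

```text
t: 8.5
eef_pos: [0.4994, -0.0849, 0.1231]
tcp_rot: [-179.8, -0.0, 67.2]
wrist_force: [0.7, -0.2, 0.2]
gripper_width: 0.0404
grasp_force: 0.0
t: 8.9
eef_pos: [0.501, -0.0886, 0.1239]
tcp_rot: [-180.0, 0.0, 36.8]
wrist_force: [-0.4, 0.3, -0.5]
gripper_width: 0.0404
grasp_force: 0.0
t: 9.2
eef_pos: [0.501, -0.0886, 0.1239]
tcp_rot: [-180.0, 0.0, 20.0]
wrist_force: [0.1, -0.3, 0.0]
gripper_width: 0.04
grasp_force: 0.0
bolt_left_grip 0.95 [244.  209.9] [ 0.5035 -0.083   0.083 ]
pull_handle 0.78 [369.3 256. ] [ 0.5025 -0.1846  0.086 ]
bolt_left_grip 0.69 centre [241.7 211.1] mean [ 0.4997 -0.084 ] yaw 19.8 rect [498.7 -84.6  43.5  17.6  19.1]
9.4 [ 0.50084088 -0.08796642  0.12409435] [-1.79991187e+02  1.81737776e-02  2.01109086e+01] tcp px [np.float64(249.14408236906235), np.float64(215.32502232530337)]
```

View pics/w5.png

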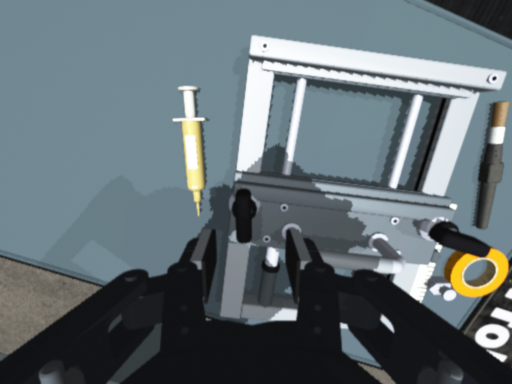

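The left knob is at (243, 212), about 3.5 mm left of the TCP, with its bar aligned. I'll correct that while descending, then grip and turn.

```bash
python3 -m handwheel '0 -.007 .05 0 0 0;0 -.007 .127 0 0 0;0 -.007 .127 0 0 0;0 -.007 .127 0 0 0;0 -.007 .127 0 0 0' && python3 -m handwheel '0 0 0 0 0 0;0 0 0 0 0 0;0 0 0 0 0 0;0 0 0 0 0 0;0 0 0 0 0 0' -1 50 && python3 -m handwheel '0 0 0 0 0 -.2;0 0 0 0 0 -.45;0 0 0 0 0 -.7;0 0 0 0 0 -1;0 0 0 0 0 -1' && python3 -m handwheel '0 0 0 0 0 -.25;0 0 0 0 0 -.5;0 0 0 0 0 -.75;0 0 0 0 0 -1;0 0 0 0 0 -1' && python3 -c "
from h import *
s=env.read_state();print(s['ft_torque'],s['tcp_rot'],s['gripper_width'])"
```

```text
t: 9.9
eef_pos: [0.501, -0.0848, 0.0627]
tcp_rot: [179.9, -0.1, 20.0]
wrist_force: [0.3, -0.1, -0.1]
gripper_width: 0.0401
grasp_force: 0.0
t: 10.4
eef_pos: [0.5004, -0.0832, 0.0634]
tcp_rot: [-179.9, -0.1, 20.0]
wrist_force: [-3.6, 4.9, 10.0]
gripper_width: 0.011
grasp_force: 48.3
t: 10.9
eef_pos: [0.4994, -0.0817, 0.0634]
tcp_rot: [-179.7, -0.2, 50.1]
wrist_force: [-5.1, 9.8, 14.1]
gripper_width: 0.0112
grasp_force: 49.4
t: 11.4
eef_pos: [0.4978, -0.0809, 0.0633]
tcp_rot: [-179.5, -0.4, 80.1]
wrist_force: [-11.6, 12.8, 17.6]
gripper_width: 0.0109
grasp_force: 51.2
[ 1.95909892  1.69097761 -0.03336222] [-179.52149604   -0.3514786    80.09003656] 0.010853417435444056
```

```bash
python3 -m handwheel '0 0 0 0 0 -.15;0 0 0 0 0 -.3;0 0 0 0 0 -.4;0 0 0 0 0 -.4' && python3 -c "
from h import *
s=env.read_state();print(s['ft_torque'])" && python3 -m handwheel '0 0 0 0 0 -.07;0 0 0 0 0 -.14;0 0 0 0 0 -.18;0 0 0 0 0 -.18' && python3 -c "
from h import *
s=env.read_state();print(s['ft_torque'])"
```

```text
t: 11.8
eef_pos: [0.4971, -0.0809, 0.0633]
tcp_rot: [-179.5, -0.5, 92.0]
wrist_force: [-14.8, 12.2, 20.1]
gripper_width: 0.0111
grasp_force: 51.6
[1.92871893 2.03825445 0.02197398]
t: 12.2
eef_pos: [0.4969, -0.0813, 0.0635]
tcp_rot: [-179.5, -0.5, 97.2]
wrist_force: [-14.5, 10.1, 20.8]
gripper_width: 0.0111
grasp_force: 75.4
[ 1.45243634  2.43832353 -0.7980366 ]
```

```bash
python3 -m handwheel '0 0 0 0 0 0;0 0 0 0 0 0;0 0 0 0 0 0;0 0 -.06 0 0 0;0 0 -.14 0 0 0;0 0 -.14 0 0 0;0 0 -.14 0 0 0' -.06
python3 - <<'E'
from h import *
snap('wrist','w6.png')
barang('wrist','bolt_left_grip',.083)
cmd([.496,-.174,.135],102.4)
E
```

```text
t: 12.9
eef_pos: [0.5005, -0.0847, 0.132]
tcp_rot: [179.9, 0.1, 97.4]
wrist_force: [-0.0, 0.3, -0.2]
gripper_width: 0.0403
grasp_force: 0.0
bolt_left_grip 0.81 centre [243.1 203.3] mean [ 0.4947 -0.0799] yaw -87.1 rect [495.1 -80.4  17.2  40.6   7.5]
cmd [-0.1777 -0.0288 -0.0109] [-0.0036 -0.0021 -0.1669]
```

```bash
python3 -m handwheel '-.178 -.029 -.01 0 0 -.167;-.178 -.029 -.01 0 0 -.167;-.178 -.029 -.01 0 0 -.167;-.178 -.029 -.01 0 0 -.167'
python3 - <<'E'
from h import *
look('w7.png',['pull_handle','bolt_left_grip','bolt_right_grip'])
barang('wrist','pull_handle',.086)
s=env.read_state();p=np.array(s['eef_pos']);print(s['t'],p,s['tcp_rot'],'tcp px',proj('wrist',[p[0],p[1],.086]))
E
```

```text
t: 13.4
eef_pos: [0.4957, -0.1744, 0.1341]
tcp_rot: [-179.9, -0.2, 102.3]
wrist_force: [-0.2, 0.8, 0.2]
gripper_width: 0.0399
grasp_force: 0.0
pull_handle 0.79 [249.4 196.1] [ 0.4921 -0.1614  0.086 ]
bolt_left_grip 0.56 [278.7  88.9] [ 0.4954 -0.0835  0.083 ]
bolt_right_grip 0.65 [275.8 292.7] [ 0.5328 -0.2416  0.083 ]
pull_handle 0.65 centre [250.8 195.1] mean [ 0.4925 -0.1632] yaw -77.1 rect [ 493.4 -166.7   14.2   95.2   13. ]
pull_handle 0.29 centre [319.1  26.9] mean [ 0.5113 -0.0436] yaw 21.9 rect [507.6 -47.1  88.8  20.6  27.6]
13.65 [ 0.49644167 -0.17310342  0.13520561] [-1.79951206e+02 -5.51712295e-02  1.02494658e+02] tcp px [np.float64(251.60652771007938), np.float64(211.5626231038795)]
```

View pics/w7.png

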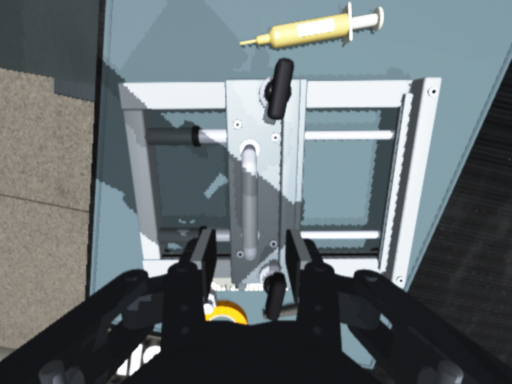

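The handle bar is at column 250, rows 145 to 258, centred under the TCP (252, 212). Both knobs now lie across the rails. I'll descend and grip.

```bash
python3 -m handwheel '0 0 .06 0 0 0;0 0 .134 0 0 0;0 0 .134 0 0 0;0 0 .134 0 0 0;0 0 .134 0 0 0' && python3 -m handwheel '0 0 0 0 0 0;0 0 0 0 0 0;0 0 0 0 0 0;0 0 0 0 0 0;0 0 0 0 0 0;0 0 0 0 0 0' -1 80
python3 - <<'E'
from h import *
look('w8.png',['index_clip','jaw_pointer'])
s=env.read_state();p=np.array(s['eef_pos']);print(s['t'],p,s['tcp_rot'])
A=Ro.from_euler('z',12.6,degrees=True);o=np.array([.5155,-.1685,.004])
print('clip in holder',A.inv().apply(onz('wrist',env.find_in('wrist','index_clip')[0]['centre'],.04)-o) if env.find_in('wrist','index_clip') else 0)
print('pred tip px',proj('wrist',o+A.apply([-.03,-.107,.034])))
im=cv2.imread('pics/w8.png')
cv2.imwrite('pics/w8b.png',cv2.resize(im[180:384,110:330],None,fx=2.9,fy=2.9,interpolation=cv2.INTER_CUBIC))
E
```

```text
t: 14.15
eef_pos: [0.498, -0.1747, 0.0708]
tcp_rot: [179.9, 0.1, 102.4]
wrist_force: [0.7, -0.4, 0.7]
gripper_width: 0.0401
grasp_force: 0.0
t: 14.75
eef_pos: [0.4949, -0.1755, 0.0709]
tcp_rot: [-179.6, 0.0, 102.5]
wrist_force: [-9.7, -3.5, 10.3]
gripper_width: 0.0096
grasp_force: 78.1
index_clip 0.74 [312.5   7.6] [ 0.5005 -0.0425  0.04  ]
jaw_pointer 0.8 [269.7 151.4] [ 0.4964 -0.1263  0.038 ]
14.9 [ 0.49492915 -0.17553819  0.07092318] [-1.79635776e+02  3.19122788e-02  1.02547419e+02]
clip in holder [0.01282223 0.12623907 0.036     ]
pred tip px [np.float64(240.68116579310683), np.float64(337.8373055253917)]
```

View pics/w8b.png

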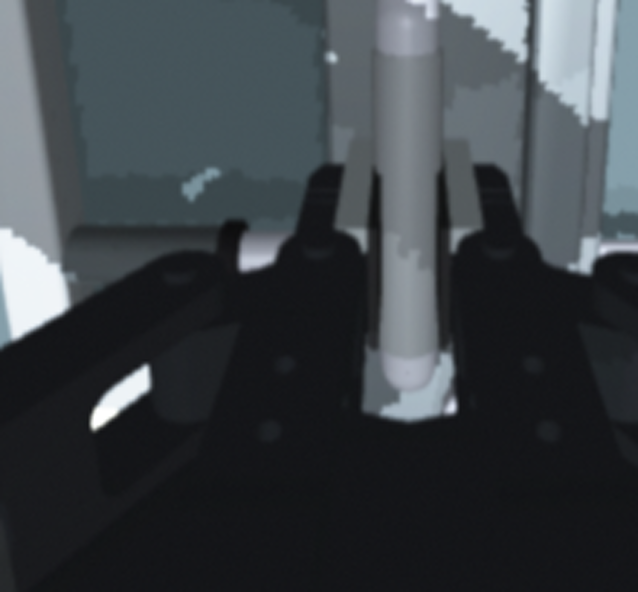

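The pads hold the bar, but the clip is behind the hand. I'll release, turn the tool half a turn so the wrist camera sees the pointer and clip, and regrip.

```bash
python3 -m handwheel '0 0 0 0 0 0;0 0 0 0 0 0;0 0 0 0 0 0;0 0 -.06 0 0 0;0 0 -.13 0 0 0;0 0 -.13 0 0 0' -.06 >/dev/null; Z='';
python3 -m handwheel '0 0 0 0 0 1;0 0 0 0 0 1;0 0 0 0 0 1;0 0 0 0 0 1' >/dev/null
python3 -m handwheel '0 0 0 0 0 1;0 0 0 0 0 1;0 0 0 0 0 1;0 0 0 0 0 1' >/dev/null
python3 -m handwheel '0 0 0 0 0 1;0 0 0 0 0 1;0 0 0 0 0 1;0 0 0 0 0 1' >/dev/null
python3 -m handwheel '0 0 0 0 0 1;0 0 0 0 0 1;0 0 0 0 0 1;0 0 0 0 0 1' >/dev/null
python3 -m handwheel '0 0 0 0 0 1;0 0 0 0 0 1;0 0 0 0 0 1;0 0 0 0 0 1' >/dev/null
python3 -m handwheel '0 0 0 0 0 1;0 0 0 0 0 1;0 0 0 0 0 1;0 0 0 0 0 1;0 0 0 0 0 1'
python3 - <<'E'
from h import *
look('w9.png',['index_clip','jaw_pointer','pull_handle'])
s=env.read_state();p=np.array(s['eef_pos']);print(s['t'],p,s['tcp_rot'],s['joints'][5])
cmd([.495,-.1745,.0705],-77.5)
A=Ro.from_euler('z',12.6,degrees=True);o=np.array([.5155,-.1685,.004])
t=np.array(proj('wrist',o+A.apply([-.03,-.107,.034])));print('pred tip px',t)
im=cv2.imread('pics/w9.png');np.save('i9.npy',[info('wrist')],allow_pickle=True)
u,v=np.round(t).astype(int);u0=max(u-75,0);v0=max(v-50,0);print(u0,v0)
cv2.imwrite('pics/w9b.png',cv2.resize(im[v0:v0+100,u0:u0+150],None,fx=5,fy=5,interpolation=cv2.INTER_CUBIC))
E
```

```text
t: 18.1
eef_pos: [0.4966, -0.1741, 0.1333]
tcp_rot: [180.0, 0.0, -77.6]
wrist_force: [0.0, -0.2, 0.3]
gripper_width: 0.04
grasp_force: 0.0
index_clip 0.89 [306.8  54.2] [ 0.4782 -0.2993  0.04  ]
jaw_pointer 0.86 [239.9 173.3] [ 0.5102 -0.1922  0.038 ]
pull_handle 0.88 [251.8 204.5] [ 0.497  -0.1815  0.086 ]
18.3 [ 0.49669761 -0.17424298  0.13361126] [ 1.79993511e+02  1.20790751e-02 -7.75206393e+01] 137.13360300857255
cmd [-0.0002  0.0034  0.1262] [ 0.0002  0.0004 -0.0007]
pred tip px [262.71030461  71.59785108]
188 22
```

View pics/w9b.png

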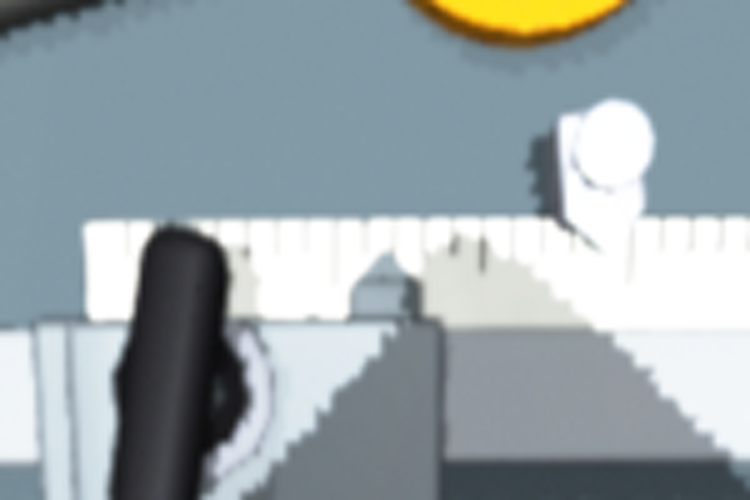

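```bash
python3 -m handwheel '0 .0034 .06 0 0 0;0 .0034 .126 0 0 0;0 .0034 .126 0 0 0;0 .0034 .126 0 0 0;0 .0034 .126 0 0 0' && python3 -m handwheel '0 0 0 0 0 0;0 0 0 0 0 0;0 0 0 0 0 0;0 0 0 0 0 0;0 0 0 0 0 0;0 0 0 0 0 0' -1 80
python3 - <<'E'
from h import *
_C['wrist']=np.load('i9.npy',allow_pickle=True)[0]
a=onz('wrist',(265.6,72.4),.038);b=onz('wrist',(308.6,72.4),.033)
ex=Ro.from_euler('z',12.6,degrees=True).apply([1,0,0]);print(a,b,(a-b)@ex)
s=env.read_state();R=Ro.from_euler('xyz',s['tcp_rot'],degrees=True);print(s['t'],s['eef_pos'],s['tcp_rot'],'per mm pull',R.inv().apply(-ex)*.001/.5)
E
```

```text
t: 18.8
eef_pos: [0.4963, -0.1754, 0.0727]
tcp_rot: [-179.9, -0.1, -77.6]
wrist_force: [0.5, 0.5, 0.8]
gripper_width: 0.0398
grasp_force: 0.0
t: 19.4
eef_pos: [0.4949, -0.1755, 0.0726]
tcp_rot: [179.9, -0.1, -77.5]
wrist_force: [-4.0, -0.2, 6.5]
gripper_width: 0.0097
grasp_force: 78.3Traceback (most recent call last):
  File "<stdin>", line 2, in <module>
NameError: name '_C' is not defined
```

Run:
```python
import h
from h import *
h._C['wrist']=np.load('i9.npy',allow_pickle=True)[0]
a=onz('wrist',(265.6,72.4),.038);b=onz('wrist',(308.6,72.4),.033)
ex=Ro.from_euler('z',12.6,degrees=True).apply([1,0,0]);print(a,b,(a-b)@ex)
s=env.read_state();R=Ro.from_euler('xyz',s['tcp_rot'],degrees=True);print(s['t'],'per mm pull',R.inv().apply(-ex)*.001/.5)
```

```text
[ 0.50711453 -0.2793948   0.038     ] [ 0.4719075 -0.2879253  0.033    ] 0.0362199994265326
19.4 per mm pull [3.56904079e-06 1.99999450e-03 3.04543919e-06]
```

```bash
python3 -m handwheel '0 .006 0 0 0 0;0 .014 0 0 0 0;0 .024 0 0 0 0;0 .034 0 0 0 0;0 .044 0 0 0 0;0 .054 0 0 0 0;0 .062 0 0 0 0;0 .066 0 0 0 0;0 .066 0 0 0 0;0 .066 0 0 0 0'
python3 - <<'E'
import h
from h import *
im=snap('wrist','w10.png');np.save('i10.npy',[info('wrist')],allow_pickle=True)
for n in('index_clip','bolt_right_grip'):
  for r in env.find_in('wrist',n)[:1]: print(n,r)
A=Ro.from_euler('z',12.6,degrees=True);o=np.array([.5155,-.1685,.004])
print(np.round(proj('wrist',[.4719,-.2879,.033]),1),env.read_state()['t'])
v,u=np.round(proj('wrist',[.4719,-.2879,.033])[::-1]).astype(int)
u0=max(u-75,0);v0=max(v-50,0);print(u0,v0)
cv2.imwrite('pics/w10b.png',cv2.resize(im[v0:v0+100,u0:u0+150,::-1],None,fx=5,fy=5,interpolation=cv2.INTER_CUBIC))
E
```

```text
t: 20.4
eef_pos: [0.4656, -0.1822, 0.0727]
tcp_rot: [-179.6, -0.2, -77.6]
wrist_force: [7.0, 2.8, 0.9]
gripper_width: 0.0096
grasp_force: 78.3
index_clip {'centre': [273.3, 37.3], 'score': 0.94}
bolt_right_grip {'centre': [208.3, 93.4], 'score': 0.88}
[277.3  60.6] 20.55
202 11
```

View pics/w10b.png

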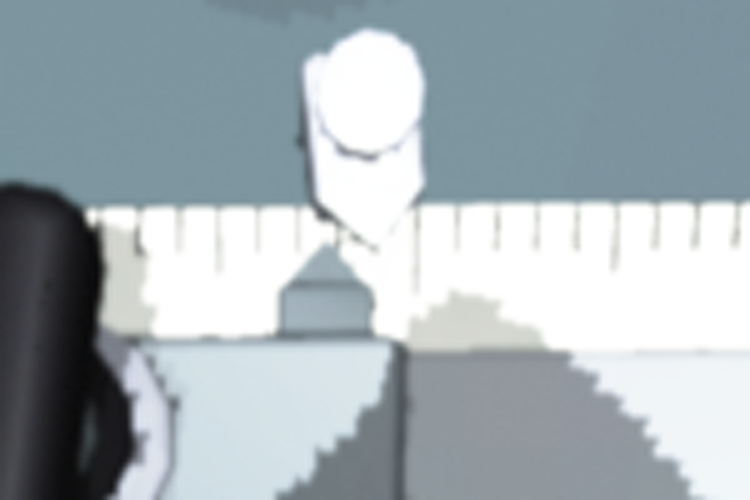

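Pointer tip at pixel (268.2, 60) and clip nose at (277.4, 61), so there is still a little way to go.

Run:
```python
import h
from h import *
h._C['wrist']=np.load('i10.npy',allow_pickle=True)[0]
a=onz('wrist',(268.2,60),.038);b=onz('wrist',(277.4,61),.033)
ex=Ro.from_euler('z',12.6,degrees=True).apply([1,0,0]);print(a,b,(a-b)@ex)
s=env.read_state();print(s['t'],s['eef_pos'],s['wrist_force'])
```

```text
[ 0.47759015 -0.28609832  0.038     ] [ 0.47180158 -0.28767906  0.033     ] 0.005993988571695174
20.55 [ 0.46568732 -0.18215995  0.07267111] [6.81592016 2.46808485 1.21509257]
```

```bash
python3 -m handwheel '0 .004 0 0 0 0;0 .008 0 0 0 0;0 .011 0 0 0 0;0 .0122 0 0 0 0;0 .0122 0 0 0 0;0 .0122 0 0 0 0;0 .0122 0 0 0 0'
python3 - <<'E'
import h
from h import *
im=snap('wrist','w11.png');np.save('i11.npy',[info('wrist')],allow_pickle=True)
u,v=np.round(proj('wrist',[.4719,-.2879,.033])).astype(int)
u0=max(u-60,0);v0=max(v-40,0);print(u0,v0,env.read_state()['t'])
cv2.imwrite('pics/w11b.png',cv2.resize(im[v0:v0+80,u0:u0+120,::-1],None,fx=6,fy=6,interpolation=cv2.INTER_CUBIC))
E
```

```text
t: 21.25
eef_pos: [0.4599, -0.1835, 0.0727]
tcp_rot: [-179.5, -0.2, -77.6]
wrist_force: [6.6, 3.0, 0.9]
gripper_width: 0.0095
grasp_force: 78.4
208 21 21.3
```

View pics/w11b.png

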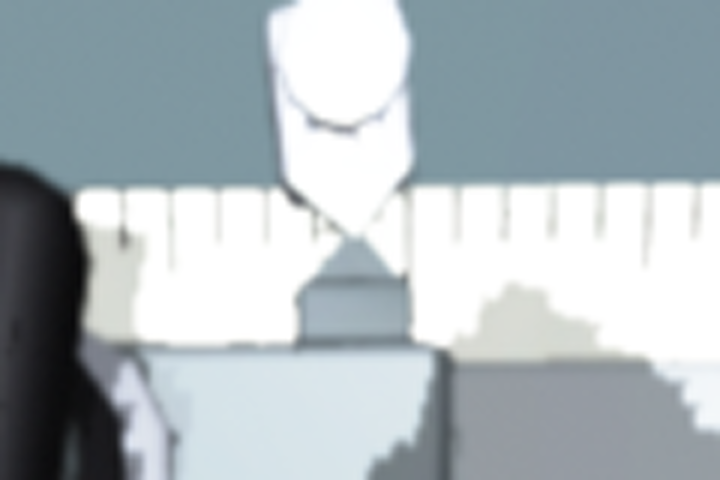

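The pointer tip (356, 236 in the crop) stands level with the clip nose (357, 238), so I'll check it is still and hand in.

```bash
python3 -m handwheel '0 0 0 0 0 0;0 0 0 0 0 0;0 0 0 0 0 0;0 0 0 0 0 0' && python3 -c "
from h import *
print(env.hand_in())"
```

```text
t: 21.7
eef_pos: [0.4599, -0.1835, 0.0727]
tcp_rot: [-179.6, -0.2, -77.6]
wrist_force: [6.6, 2.0, 1.2]
gripper_width: 0.0095
grasp_force: 78.4
the job is handed in; nothing more can be done
None
```

I turned both lock bolts to their end stops and pulled the jaw out until its pointer was level with the index clip in the wrist camera view; the gripper is still holding the handle, and I handed the job in at about 21.7 s.

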